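# Hang the key plate on the entry's rail with its S-hook

## Robot

A 6-joint arm with a two-finger parallel gripper is mounted at the origin on the work surface. World frame = base frame: x ahead of the robot, y to its left, z up, the work surface at z = 0. Lengths are in mm, angles in rad, forces in N, time in s.
With the tool pointing down it reaches from about 275 to 1000 mm from the base axis. Payload 8.4 kg.
Tool frame: the origin (TCP) lies at the very end of the fingers, on their centre line; the grasp point (between the pads) lies 19 mm behind it; x points along the fingers, y is the direction in which the jaws open and shut, and the axes are right-handed (so a half turn about x gives the same grasp; the last joint's range is limited). The gripper opens to 85 mm and grips with 20 to 120 N. Pads are 22 mm wide; open, the fingers measure 114 mm over their backs; the gripper's body (76 mm by 85 mm) begins 54 mm behind the grasp point. The pads swing forward as they close: fully open they stand 13 mm farther back than shut.
Start: joints at [-1.152, 0.353, 1.633, -0, 1.155, -0.002], TCP at [255.306, -570.48, 231.281] pointing down, gripper open.
Joint ranges: [-2.63, 2.63], [-0.92, 2.1], [0.06, 2.66], [-1.3, 4.44], [0, 2.69], [-3.02, 3.02]. Speed limits (rad/s): [2.22, 2.22, 2.79, 3.14, 3.14, 3.14].

## Interface

Orientations are given as [roll, pitch, yaw] about the fixed x, y, z axes, in that order (R = Rz(yaw) Ry(pitch) Rx(roll)).
In Python, from rig import r, grab_frame, camera_params, sign_off gives the robot as it stands.
- The arm moves only by the tool drive_tool, never from a script. Its argument "rows" is one flat list of numbers, 7 for each row, row after row: the shift along the tool's x, y, z in mm, then the turn, a rotation vector about the tool's x, y, z in degrees, then the opening in per cent of the stroke, from 0 (shut) to 100 (fully open). In form: [x, y, z, rx, ry, rz, fingers, x, y, z, rx, ry, rz, fingers, ...]. A call has 1 to 10 rows; each row is the pose to reach, as a shift and turn from the pose measured when the call began, along the tool's axes at that moment; what a row does not reach only later rows make up. A row lasts 1/8 s, in which the tool goes at most 62.5 mm and 10.7 degrees, less where a joint would pass 70% of its speed; a pose out of reach is approached as far as the arm can. A call with a gripper value outside its range is refused whole. The fingers move at their own pace and stop on an object; "newtons" is the grip in N (left out, the last holds). Time passes only in rows, so rows that repeat a pose let the fingers close. It gives the time, the measured TCP pose, the force and the opening at its end, in the units of the state.
- r.sense(): the state, without advancing time (a new reading comes with each control period).
- grab_frame(name): name is "scene" or "top"; returns the picture (384x512x3 uint8, red, green, blue); there is no depth.
- camera_params(name): a dict with "vertical_fov" (degrees; the focal length in pixels is half the picture's height over the tangent of half this angle, whatever the lens; pixels are square), "cx", "cy" (the principal point, pixels), "pose" (4x4, takes a point from camera to world coordinates). Camera axes: x right, y down, z forward; pixel columns grow to the right and rows downward; lengths in mm; the calibration is good to about 2 mm. A picture is of the moment at which its call begins. camera_params takes no time and is no camera call.
- sign_off(): hands the job in, once; it reports no verdict.
The state is a dict: "clock": time; "qpos": joint angles; "qvel": joint speeds; "joint_efforts": joint torques, N m; "eef_pos": TCP position; "tcp_rot": TCP orientation; "contact_force": force on the tool from outside, world axes, zero at the start; "wrist_torque": the same for the moment, N m; "opening": opening from 0.0 (shut) to 1.0 (fully open).
Only numpy, scipy, OpenCV 4.12 (cv2) and the standard library are available. Lean on these libraries where they do the work, as an engineer would, in place of code of your own. Each camera call takes 0.05 s, during which the arm holds its last target.

## Task

Take the empty S-hook off the key rail, pass its lower end through the hole in the key plate that lies on the wooden rest, and lift the plate off with the hook, without letting the plate fall onto the shelf. Then hang the S-hook back on the rail with the plate hanging from it, still; leave the other things where they are.

Things in the scene. Friction and masses are not known exactly. Their poses are not given: they have to be found in the camera images.
- rail: Fixed key rail, stands left or right. Origin on the shelf midway between its posts; x away from its open front, y along the bar, z up. Posts 12 mm square, 350 mm tall, at y = +-135 mm, x = 28 to 40 mm, on feet from x = -25 to 75 mm. A wooden ledge over the bar spans x = -5 to 40 mm, heights 350 to 364 mm, and bars the way from straight above: come tilted from the front (-x).
- rail_mid (a point): Middle of the rail's steel bar, on its axis, 280 mm above the shelf; bar 8 mm thick, 260 mm long along y; axes as rail.
- hook: Loose S-hook of 6 mm steel wire, 135 mm tall, 70 g (varies), hung on the rail. Origin at mid shank; as it hangs z is up, y along the bar; the S lies in its xz plane. Wire centre line (x,z) in mm: shank (-12.6,48.4) to (12.6,-48.4), leaning 14.6 degrees; half circles of radius 13 about (0,51.7) and (0,-51.7); free ends: upper points down to (16.4,40.4), lower points up to (-16.4,-40.4).
- hook_grip (a point): Centre of the S-hook's black grip sleeve on the shank, at (-2.0,7.7): 10 mm thick in y, 16 mm wide, 30 mm long along the shank; axes as hook. Close on it along y.
- hook_top (a point): Centre of the S-hook's upper bend; hung up, it lies 6 mm below the bar's axis. The bend opens downward; to come off, the hook moves about 34 mm along its shank (33 mm up, 9 mm to -x), then to -x; to hang, the reverse.
- hook_bottom (a point): Lowest point of the S-hook's lower bend, on the wire's centre line.
- hook_tip (a point): End of the wire's centre line at the S-hook's lower free tip (the round end stands 3 mm beyond it).
- rest: Fixed wooden block, may stand right or left: 100 (x) by 76 (y) by 90 mm tall, origin on the shelf under its centre, x axis away from its front. On its top, strips 6 mm high border the plate's -x end (strip at x = -34 to -26 mm) and both sides (from y = +-31 mm outward); the +x side is open.
- plate: Loose plywood key plate, 110 (x) by 56 by 5 mm, 50 g (varies), a brass key fixed flat on its top, a round 16 mm hole centred 16 mm from the +x end. Origin: centre of the underside; x along its length to the holed end, z up. It lies flat on the rest (underside at 90 mm), the holed end overhanging the rest's far (+x) edge by about 40 mm; below and beyond that end is free space.
- plate_hole (a point): Centre of the plate's hole, at mid thickness (92.5 mm high at the start); axes as plate. Hung on the hook it lies about 5 mm below hook_bottom, and the plate's x axis points up.
- jar: Bystander: closed amber glass jar of spent batteries, 80 mm wide, 110 mm tall; origin under its centre. Nothing nearer the robot than the rail and the rest is taller than it.
- bulb: Bystander: frosted reflector bulb standing on its face, 63 mm wide, 93 mm tall; origin under its centre.
- light: Bystander: steel bicycle light lying behind the rail, 30 by 80 (along y) by 27 mm; origin under its centre.
- pot: Bystander: white ceramic pot, 100 mm wide, 85 mm tall; origin under its centre.
- blank: Bystander: plywood plate without a hole, 90 by 50 by 6 mm, lying on the shelf; origin at the centre of its underside.
Mind the look-alikes: they are no part of the job. Of the things that look like the hook, the smallest one is meant.

How it is judged (in metres and radians):
On the way, in this order (a step that is already met when the one before it is completed fails the run):
1. the S-hook is held and taken off the rail (contact force between the fingers and hook above 1 N and (x of hook_top in the frame of rail_mid below -0.03 m or x of hook_top in the frame of rail_mid above 0.03 m or y of hook_top in the frame of rail_mid below -0.16 m or y of hook_top in the frame of rail_mid above 0.16 m)), for 0.2 s.
2. the held S-hook carries the plate by its hole, clear of the rest and the shelf (all of step 1 and distance between plate_hole and hook_bottom below 0.014 m and height (world z) of plate_hole above 0.15 m and contact force between plate and rest below 0.05 N), for 0.2 s.
At the end, for the whole second after the job is handed in: The S-hook hangs on the bar by its upper bend (centre within 13 mm across the bar, 14 mm below to 4 mm above it), the plate hangs by its hole in the lower bend (hole centre within 14 mm of it, within 0.35 rad of upright), clear of rail and rest, slower than 0.1 m/s, hook under 0.06 m/s (x of hook_top in the frame of rail_mid between -0.013 and 0.013 m and y of hook_top in the frame of rail_mid between -0.125 and 0.125 m and z of hook_top in the frame of rail_mid between -0.014 and 0.004 m and distance between plate_hole and hook_bottom below 0.014 m and angle between plate_hole's own x axis and vertical below 0.35 rad and contact force between plate and hook above 0.1 N and contact force between hook and rail above 0.2 N and contact force between plate and rail below 0.05 N and contact force between plate and rest below 0.05 N and linear speed of hook below 0.06 m/s and linear speed of plate below 0.1 m/s); the robot touches nothing.
It fails at once if the jar, bulb, bicycle light, pot or unholed plate is moved more than 30 mm (distance of any of jar, bulb, light, pot, blank from where it was at the start of the episode above 0.03 m).
It fails at once if the plate falls onto the shelf (height (world z) of plate_hole below 0.03 m).
It also fails if it takes over 69 s, if anything falls off the work surface, if the arm or the gripper's body presses on something with over 40 N, if the wrist force passes 120 N, or if a joint passes its speed limit or range.

## Working session

There is one attempt and no reset: what is moved stays moved. The work goes in short steps, Python scripts to look and compute and a tool call to move; the robot and the scene stay as the last step left them, time stands still between calls to the robot, and variables do not carry over. Pictures are saved under pics/ and viewed, and the job is handed in when it is done.

Besides the shell and the picture viewer there is one more tool, called after "Emit:" as name(argument=value, ...), one argument or row to a line, values as JSON. drive_tool: Moves the arm, as the interface text tells. Its arguments: {"type":"object","properties":{"rows":{"type":"array","items":{"type":"number"}},"newtons":{"type":"number"}},"required":["rows"]}

```bash
ls; mkdir -p pics; python3 - <<'E'
from rig import r,grab_frame,camera_params
import cv2
for n in("scene","top"):
    im=grab_frame(n); cv2.imwrite(f"pics/{n}0.png",cv2.cvtColor(im,cv2.COLOR_RGB2BGR)); print(camera_params(n))
print(r.sense())
E
```

```text
pics
{'vertical_fov': 43.475625805477314, 'cx': 263.4308338147748, 'cy': 187.9438173516459, 'pose': array([[-6.80910127e-01,  5.07582666e-01, -5.27940560e-01,
         1.18664859e+03],
       [ 7.32094096e-01,  4.91420532e-01, -4.71745796e-01,
         5.32745725e+02],
       [ 1.99908420e-02, -7.07718657e-01, -7.06211490e-01,
         1.08259145e+03],
       [ 0.00000000e+00,  0.00000000e+00,  0.00000000e+00,
         1.00000000e+00]])}
{'vertical_fov': 44.00119001963, 'cx': 258.035783968684, 'cy': 195.21973853612297, 'pose': array([[-8.39826188e-02, -9.75452606e-01,  2.03566042e-01,
         2.30732096e+02],
       [-9.96467218e-01,  8.21991417e-02, -1.72158357e-02,
        -4.16792003e+01],
       [ 6.02778246e-05, -2.04292718e-01, -9.78909843e-01,
         1.75111694e+03],
       [ 0.00000000e+00,  0.00000000e+00,  0.00000000e+00,
         1.00000000e+00]])}
{'clock': 0.1, 'qpos': array([-1.15236423e+00,  3.53597190e-01,  1.63407255e+00,  3.30679093e-06,
        1.15522247e+00, -2.37815872e-03]), 'qvel': array([-0.00042466, -0.00085616, -0.00390322, -0.00048028,  0.00074145,
       -0.00012567]), 'joint_efforts': array([-7.97502685e-05, -6.06352758e+01, -3.42820430e+01, -3.62385424e-05,
        3.95314128e-03,  3.24517612e-05]), 'eef_pos': array([ 255.1456226 , -570.06227547,  230.61986323]), 'tcp_rot': array([-1.57550112,  1.56949677,  1.98690045]), 'contact_force': array([0.56466404, 0.32244296, 0.05681921]), 'wrist_torque': array([ 0.02022974, -0.00125088,  0.00063971]), 'opening': 0.9981966314164342}
```

View pics/scene0.png

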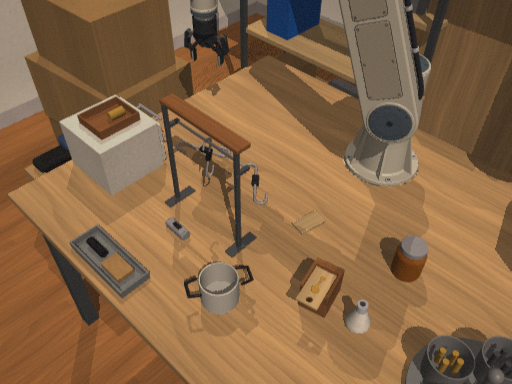

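View pics/top0.png

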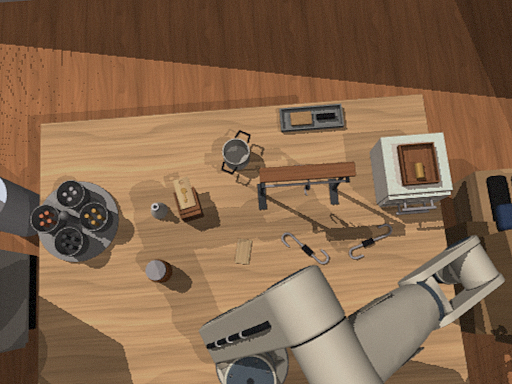

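```bash
python3 - <<'E'
import cv2
a=cv2.imread('pics/scene0.png');b=cv2.imread('pics/top0.png')
cv2.imwrite('pics/c1.png',cv2.resize(a[90:260,150:350],None,fx=4,fy=3.5,interpolation=cv2.INTER_CUBIC)[:600])
cv2.imwrite('pics/c2.png',cv2.resize(b[150:280,230:410],None,fx=4.4,fy=4.4,interpolation=cv2.INTER_CUBIC))
E
```

```text
(no output)
```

View pics/c1.png

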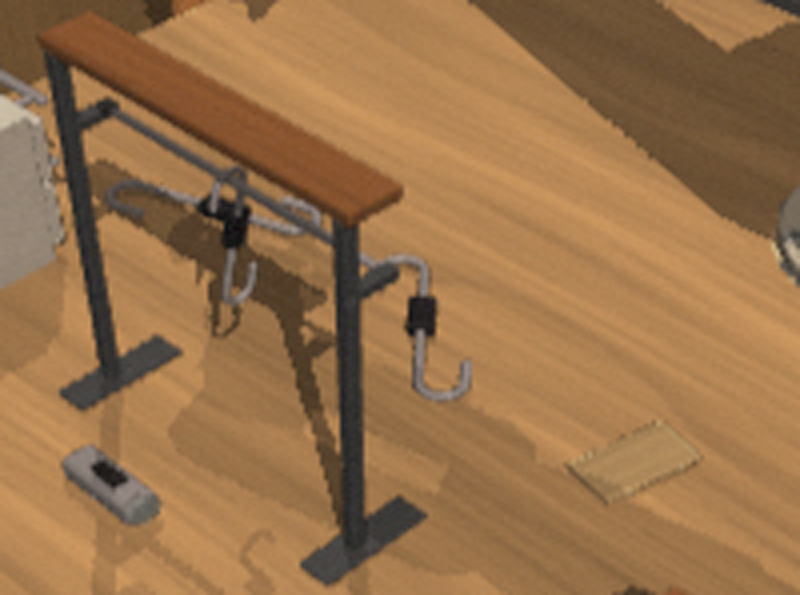

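View pics/c2.png

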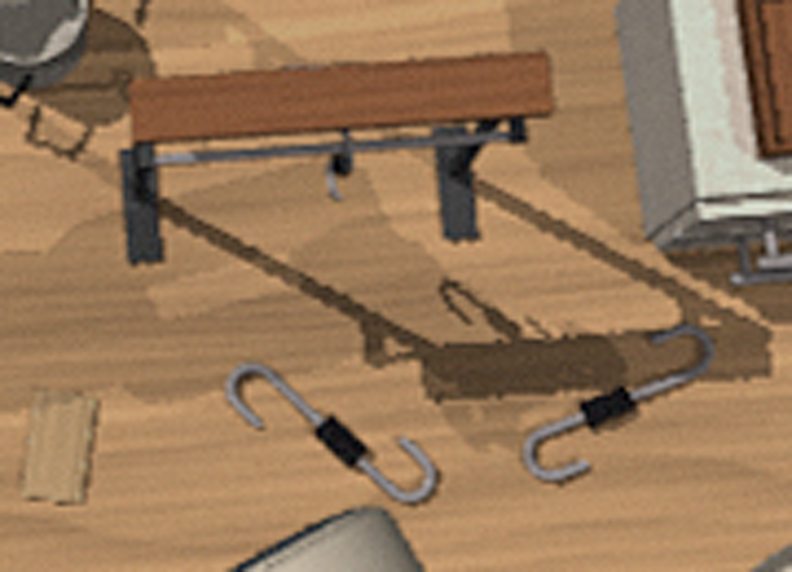

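```bash
cat > h.py <<'E'
import numpy as np, cv2
from rig import r,grab_frame,camera_params
P={n:camera_params(n) for n in("scene","top")}
def ray(n,u,v):
    p=P[n]; f=192/np.tan(np.radians(p['vertical_fov']/2)); T=p['pose']
    d=T[:3,:3]@np.array([(u-p['cx'])/f,(v-p['cy'])/f,1]); return T[:3,3],d/np.linalg.norm(d)
def onz(n,u,v,z):
    o,d=ray(n,u,v); return (o+d*(z-o[2])/d[2]).round(1)
def tri(us,ut):
    o1,d1=ray("scene",*us);o2,d2=ray("top",*ut)
    A=np.stack([d1,-d2],1);s=np.linalg.lstsq(A,o2-o1,rcond=None)[0]
    a=o1+d1*s[0];b=o2+d2*s[1];return ((a+b)/2).round(1),np.linalg.norm(a-b).round(1)
def proj(n,X):
    p=P[n]; f=192/np.tan(np.radians(p['vertical_fov']/2)); T=p['pose']
    c=T[:3,:3].T@(np.array(X,float)-T[:3,3]); return (f*c[0]/c[2]+p['cx'],f*c[1]/c[2]+p['cy'])
def crop(n,im,x0,y0,x1,y1,s,out,step=10):
    b=cv2.resize(im[y0:y1,x0:x1],None,fx=s,fy=s,interpolation=cv2.INTER_CUBIC)
    for x in range(-(-x0//step)*step,x1,step):
        cv2.line(b,(int((x-x0+.5)*s),0),(int((x-x0+.5)*s),6),(0,0,255),1)
        cv2.putText(b,str(x),(int((x-x0+.5)*s)-8,16),0,.35,(0,0,255),1)
    for y in range(-(-y0//step)*step,y1,step):
        cv2.line(b,(0,int((y-y0+.5)*s)),(6,int((y-y0+.5)*s)),(0,0,255),1)
        cv2.putText(b,str(y),(8,int((y-y0+.5)*s)+4),0,.35,(0,0,255),1)
    cv2.imwrite(out,b)
def snap(tag):
    for n in("scene","top"):
        cv2.imwrite(f"pics/{n}_{tag}.png",cv2.cvtColor(grab_frame(n),cv2.COLOR_RGB2BGR))
E
python3 - <<'E'
from h import *
a=cv2.imread('pics/scene0.png');b=cv2.imread('pics/top0.png')
crop('s',a,285,250,385,350,6,'pics/c3.png')
crop('t',b,140,120,265,220,6,'pics/c4.png')
crop('s',a,155,90,275,190,6,'pics/c5.png')
crop('t',b,250,155,365,220,6.5,'pics/c6.png')
E
```

```text
(no output)
```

View pics/c3.png

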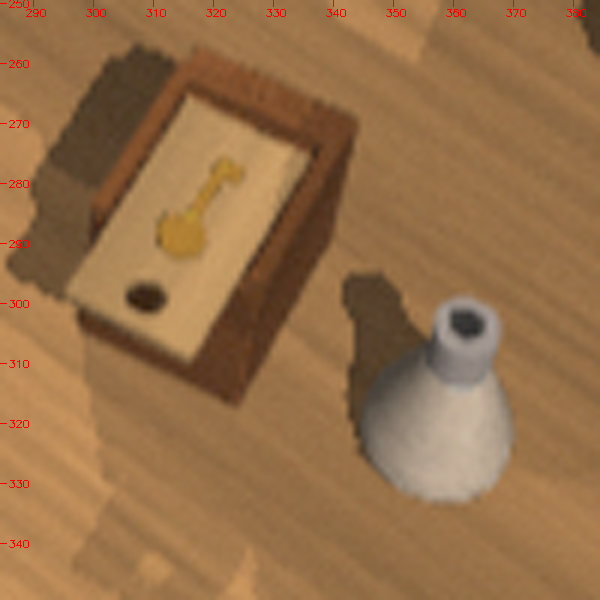

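View pics/c4.png

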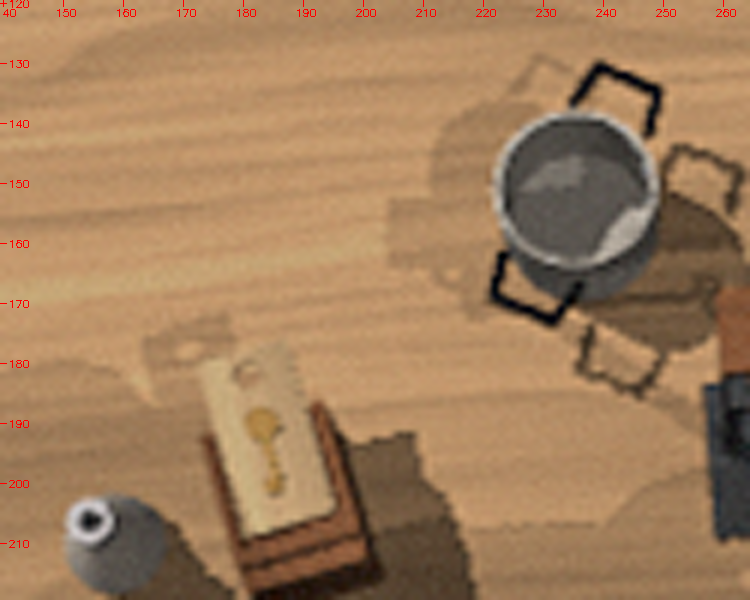

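View pics/c5.png

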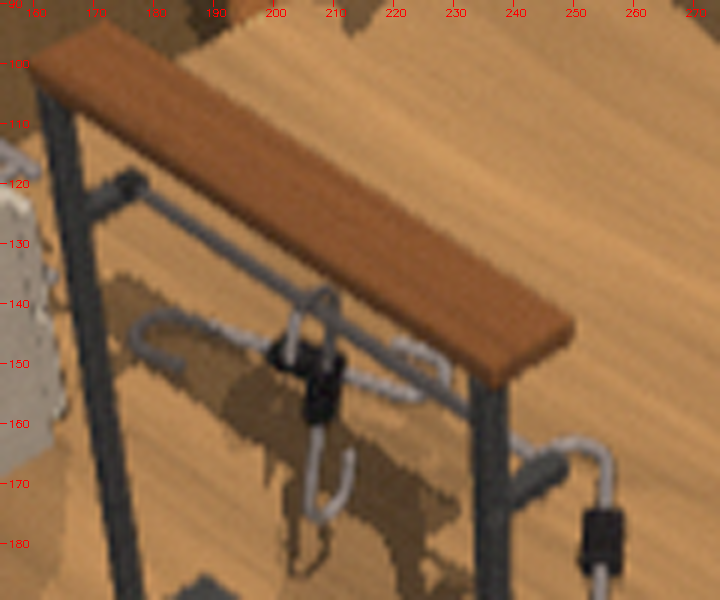

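View pics/c6.png

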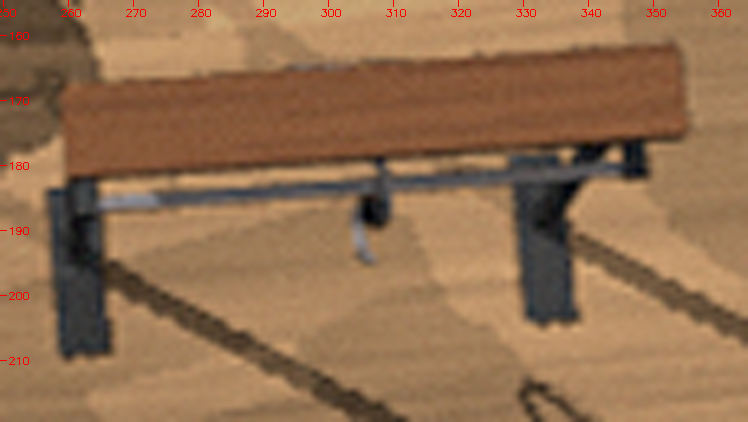

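```bash
python3 - <<'E'
from h import *
print("hole",onz('top',181.3,181.7,95),onz('scene',308.5,299,95),tri((308.5,299),(181.3,181.7)))
print("plate corners top far-left.. ",[onz('top',*p,95).tolist() for p in((173.5,180),(188,177),(195.5,204.5),(181,208.5))])
print("plate corners scene",[onz('scene',*p,95).tolist() for p in((295.5,299),(316,309.5),(336,274.5),(315.5,265))])
print("ledge top z364",[onz('top',*p,364).tolist() for p in((259,168),(259.8,181.5),(354.8,175.5),(353.5,161.5))])
print("ledge scene",[onz('scene',*p,364).tolist() for p in((159.5,100.5),(172,93),(249.5,143.5),(236,150))])
print("bar z280",onz('top',265,187,280),onz('top',346,180.5,280), onz('scene',180,122,280),onz('scene',232,157,280))
print("feet z?",[onz('top',*p,5).tolist() for p in((259,209),(265.8,208.8),(330.5,204),(337.8,203.3))])
print("grip",tri((208,154.5),(306.8,186.5)))
print("bend top",onz('top',308,183,287),onz('scene',207.5,138.5,287), tri((207.5,139),(307.8,183)))
print("tip",tri((213,165),(305.5,194)))
print("bulb",onz('top',154.5,206,93),onz('scene',357,303,93),"jar",onz('top',158.5,270,110),onz('scene',413,248,110))
print("pot",onz('top',236,151,85),onz('scene',219,278,85), 'handle',onz('top',229,172,70))
print("blank",onz('top',244,251,5),"lying hooks",onz('top',305,248,3),onz('top',370,243,3))
E
```

```text
hole [647.5 198.9  95. ] [646.4 202.7  95. ] (array([646.8, 200.7,  93.9]), np.float64(3.9))
plate corners top far-left..  [[656.1, 226.4, 95.0], [662.8, 174.0, 95.0], [560.2, 153.0, 95.0], [550.2, 204.9, 95.0]]
plate corners scene [[667.6, 180.5, 95.0], [656.1, 233.1, 95.0], [545.2, 208.0, 95.0], [557.9, 153.4, 95.0]]
ledge top z364 [[602.6, -76.0, 364.0], [560.6, -74.9, 364.0], [555.1, -361.2, 364.0], [598.8, -362.8, 364.0]]
ledge scene [[602.5, -355.0, 364.0], [558.4, -358.6, 364.0], [564.8, -70.2, 364.0], [603.1, -76.2, 364.0]]
bar z280 [561.4 -91.8 280. ] [ 560.8 -350.6  280. ] [ 558.6 -339.4  280. ] [ 561.  -135.4  280. ]
feet z? [[541.2, -71.6, 5.0], [539.8, -96.9, 5.0], [537.7, -339.6, 5.0], [538.0, -367.1, 5.0]]
grip (array([ 561.7, -229.4,  232.1]), np.float64(1.9))
bend top [ 561.3 -228.3  287. ] [ 559.8 -227.   287. ] (array([ 561. , -227.1,  286.2]), np.float64(1.7))
tip (array([ 546.9, -228.6,  184.8]), np.float64(0.8))
bulb [567.5 298.4  93. ] [574.6 291.9  93. ] jar [340.5 290.2 110. ] [352.4 306.9 110. ]
pot [748.4  -4.6  85. ] [747.2   1.7  85. ] handle [675.5  27.1  70. ]
blank [390.1  -3.6   5. ] lying hooks [ 382.4 -227.7    3. ] [ 380.6 -468.     3. ]
```

```bash
cat >> h.py <<'E'
from scipy.spatial.transform import Rotation as R, Slerp
def now():
    s=r.sense(); return s,np.array(s['eef_pos']),R.from_euler('xyz',s['tcp_rot'])
def ori(tilt,yaw,flip=False):
    t,y=np.radians([tilt,yaw]); x=np.array([np.cos(t)*np.cos(y),np.cos(t)*np.sin(y),-np.sin(t)])
    yy=np.array([-np.sin(y),np.cos(y),0])*(-1 if flip else 1)
    return R.from_matrix(np.stack([x,yy,np.cross(x,yy)],1))
def best(tilt,yaw):
    _,_,c=now(); return min((ori(tilt,yaw,f) for f in(0,1)),key=lambda o:(c.inv()*o).magnitude())
def plan(grasp,tgt,n,fing):
    """grasp: world position of grasp point"""
    s,p,c=now(); T=np.array(grasp,float)+tgt.apply([19,0,0])
    d=c.inv().apply(T-p); w=np.degrees((c.inv()*tgt).as_rotvec())
    print("shift",d.round(1),"turn",w.round(1),"dist",np.linalg.norm(d).round(1),"ang",np.linalg.norm(w).round(1))
    out=[]
    for k in range(1,n+1):
        f=k/n; out+= [*(d*f).round(1),*(w*f).round(1),fing]
    print(out)
def st():
    s,p,c=now(); g=p-c.apply([19,0,0]); print("t",round(s['clock'],2),"grasp pt",g.round(1),"x",c.as_matrix()[:,0].round(3),"y",c.as_matrix()[:,1].round(3),"F",np.round(s['contact_force'],2),"open",round(s['opening'],3),"q",np.round(s['qpos'],2))
E
python3 - <<'E'
from h import *
st()
o=best(40,-1); print(o.as_matrix().round(2))
plan([470,-228.5,305],o,10,60)
E
```

```text
t 0.1 grasp pt [ 255.2 -570.1  249.6] x [-0.001  0.001 -1.   ] y [ 0.408 -0.913 -0.001] F [0.56 0.32 0.06] open 0.998 q [-1.15  0.35  1.63  0.    1.16 -0.  ]
[[ 0.77 -0.02 -0.64]
 [-0.01 -1.    0.01]
 [-0.64  0.   -0.77]]
shift [ -61.9 -217.9 -348.8] turn [23.5 49.2 11. ] dist 415.9 ang 55.6
[np.float64(-6.2), np.float64(-21.8), np.float64(-34.9), np.float64(2.3), np.float64(4.9), np.float64(1.1), 60, np.float64(-12.4), np.float64(-43.6), np.float64(-69.8), np.float64(4.7), np.float64(9.8), np.float64(2.2), 60, np.float64(-18.6), np.float64(-65.4), np.float64(-104.6), np.float64(7.0), np.float64(14.8), np.float64(3.3), 60, np.float64(-24.8), np.float64(-87.2), np.float64(-139.5), np.float64(9.4), np.float64(19.7), np.float64(4.4), 60, np.float64(-30.9), np.float64(-109.0), np.float64(-174.4), np.float64(11.7), np.float64(24.6), np.float64(5.5), 60, np.float64(-37.1), np.float64(-130.7), np.float64(-209.3), np.float64(14.1), np.float64(29.5), np.float64(6.6), 60, np.float64(-43.3), np.float64(-152.5), np.float64(-244.2), np.float64(16.4), np.float64(34.4), np.float64(7.7), 60, np.float64(-49.5), np.float64(-174.3), np.float64(-279.1), np.float64(18.8), np.float64(39.4), np.float64(8.8), 60, np.float64(-55.7), np.float64(-196.1), np.float64(-313.9), np.float64(21.1), np.float64(44.3), np.float64(9.9), 60, np.float64(-61.9), np.float64(-217.9), np.float64(-348.8), np.float64(23.5), np.float64(49.2), np.float64(11.0), 60]
```

Emit:
drive_tool(
  rows=[-6,-22,-35,2.3,4.9,1.1,60,-12,-44,-70,4.7,9.8,2.2,60,-19,-65,-105,7,14.8,3.3,60,-25,-87,-140,9.4,19.7,4.4,60,-31,-109,-174,11.7,24.6,5.5,60,-37,-131,-209,14.1,29.5,6.6,60,-43,-152,-244,16.4,34.4,7.7,60,-50,-174,-279,18.8,39.4,8.8,60,-56,-196,-314,21.1,44.3,9.9,60,-62,-218,-349,23.5,49.2,11,60],
)

```text
clock: 1.35
eef_pos: [484.8, -227.9, 293.1]
tcp_rot: [-3.14, 0.696, -0.019]
contact_force: [0.6, 0.5, 1.6]
opening: 0.6
```

```bash
python3 - <<'E'
from h import *
st(); snap('a')
a=cv2.imread('pics/scene_a.png');b=cv2.imread('pics/top_a.png')
crop('s',a,150,60,290,200,4,'pics/d1.png')
crop('t',b,230,140,370,270,4,'pics/d2.png')
cv2.imwrite('pics/d.png',np.hstack([cv2.imread('pics/d1.png')[:520],cv2.imread('pics/d2.png')])[:, :1120])
plan([560,-228.5,231],best(40,-1),8,60)
E
```

```text
t 1.35 grasp pt [ 470.2 -227.6  305.3] x [ 0.767 -0.015 -0.641] y [-0.02  -1.    -0.001] F [0.56 0.48 1.63] open 0.6 q [-0.79 -0.07  2.3   1.26  0.6  -0.18]
shift [116.1   2.8  -2.3] turn [-0.1 -0.   0.2] dist 116.1 ang 0.2
[np.float64(14.5), np.float64(0.3), np.float64(-0.3), np.float64(-0.0), np.float64(-0.0), np.float64(0.0), 60, np.float64(29.0), np.float64(0.7), np.float64(-0.6), np.float64(-0.0), np.float64(-0.0), np.float64(0.0), 60, np.float64(43.5), np.float64(1.0), np.float64(-0.9), np.float64(-0.1), np.float64(-0.0), np.float64(0.1), 60, np.float64(58.0), np.float64(1.4), np.float64(-1.2), np.float64(-0.1), np.float64(-0.0), np.float64(0.1), 60, np.float64(72.5), np.float64(1.7), np.float64(-1.5), np.float64(-0.1), np.float64(-0.0), np.float64(0.1), 60, np.float64(87.0), np.float64(2.1), np.float64(-1.7), np.float64(-0.1), np.float64(-0.0), np.float64(0.1), 60, np.float64(101.6), np.float64(2.4), np.float64(-2.0), np.float64(-0.1), np.float64(-0.0), np.float64(0.2), 60, np.float64(116.1), np.float64(2.8), np.float64(-2.3), np.float64(-0.1), np.float64(-0.0), np.float64(0.2), 60]
```

View pics/d1.png

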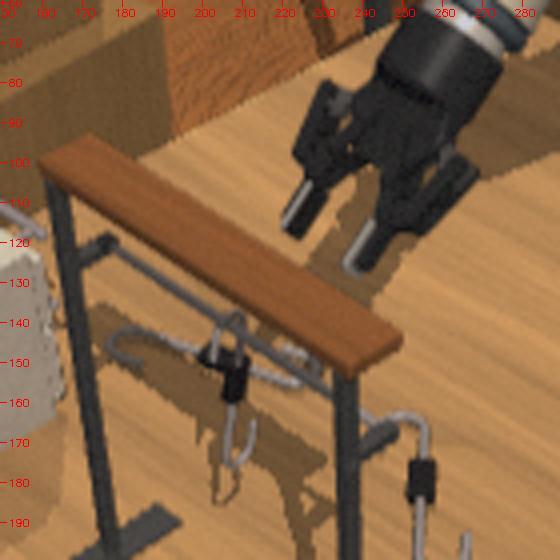

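View pics/d2.png

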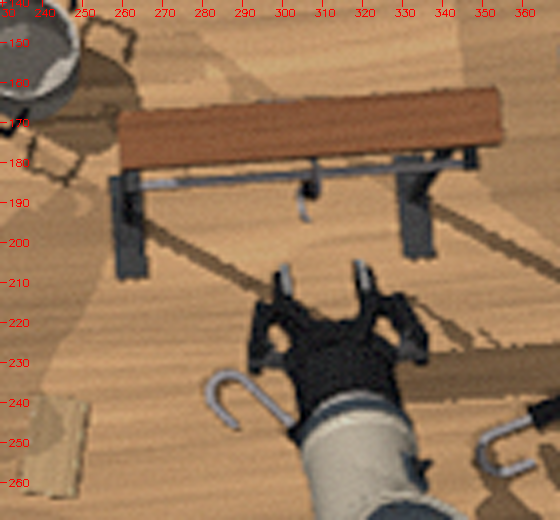

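```bash
python3 - <<'E'
from h import *
s,p,c=now()
for n in P:print(n,proj(n,p),proj(n,[560,-228.5,231]),proj(n,[560,-228.5,287]))
E
```

```text
scene (np.float64(228.97263386621756), np.float64(124.69181915065735)) (np.float64(208.37680020723113), np.float64(154.57619842443745)) (np.float64(207.06814436938947), np.float64(138.2761160549388))
top (np.float64(309.64015723956953), np.float64(206.7193739073768)) (np.float64(306.34470330962324), np.float64(187.2932233614456)) (np.float64(308.1071769771112), np.float64(183.3882721859717))
```

Emit:
drive_tool(
  rows=[20,0.5,0,0,0,0,60,40,1,-1,0,0,0,60,60,1.5,-1,0,0,0,60,75,2,-1.5,0,0,0,60,90,2,-2,0,0,0,60,103,2.4,-2,0,0,0,60,116,2.8,-2.3,0,0,0,60,116,2.8,-2.3,0,0,0,60],
)

```text
clock: 2.45
eef_pos: [574.8, -229.2, 218.2]
tcp_rot: [-3.136, 0.699, -0.012]
contact_force: [-0.2, 0.5, 0.6]
opening: 0.601
```

```bash
python3 - <<'E'
from h import *
st(); snap('b')
a=cv2.imread('pics/scene_b.png');b=cv2.imread('pics/top_b.png')
crop('s',a,160,90,260,190,6,'pics/e1.png')
crop('t',b,260,150,360,230,6,'pics/e2.png')
E
```

```text
t 2.45 grasp pt [ 560.2 -229.   230.4] x [ 0.766 -0.009 -0.643] y [-0.016 -1.    -0.004] F [-0.18  0.47  0.59] open 0.601 q [-0.63  0.19  2.24  1.69  0.46 -0.56]
```

View pics/e1.png

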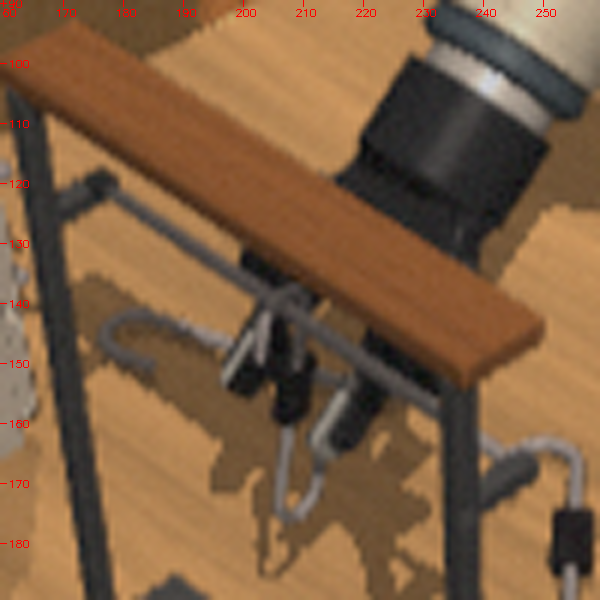

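View pics/e2.png

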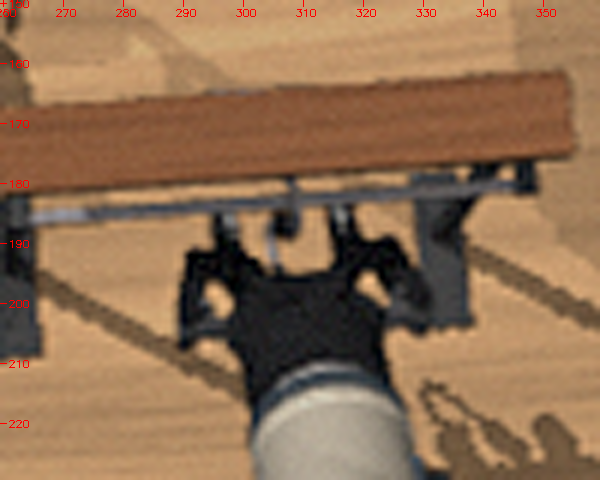

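Emit:
drive_tool(
  rows=[0,0,0,0,0,0,30,0,0,0,0,0,0,15,0,0,0,0,0,0,0,0,0,0,0,0,0,0,0,0,0,0,0,0,0,0,0,0,0,0,0,0],
  newtons=40,
)

```text
clock: 3.3
eef_pos: [574.4, -229.2, 219.0]
tcp_rot: [-3.136, 0.698, -0.013]
contact_force: [-2.3, -0.7, 3.1]
opening: 0.106
```

```bash
python3 - <<'E'
from h import *
st(); snap('c')
a=cv2.imread('pics/scene_c.png');b=cv2.imread('pics/top_c.png')
crop('s',a,160,90,260,190,6,'pics/f1.png')
s,p,c=now();print(p)
d=lambda v:c.inv().apply(v).round(1)
for v in([-9,.2,34],[-9,.2,37],[-60,1,37],[-110,1,60]):print(v,d(np.array(v,float)))
E
```

```text
t 3.3 grasp pt [ 559.8 -229.   231.2] x [ 0.766 -0.01  -0.643] y [-0.017 -1.    -0.004] F [-2.29 -0.65  3.1 ] open 0.106 q [-0.63  0.19  2.24  1.69  0.46 -0.56]
[ 574.39612072 -229.19447116  218.96478147]
[-9, 0.2, 34] [-28.7  -0.2 -20.3]
[-9, 0.2, 37] [-30.7  -0.2 -22.6]
[-60, 1, 37] [-69.8  -0.2  10.2]
[-110, 1, 60] [-122.8    0.6   24.7]
```

View pics/f1.png

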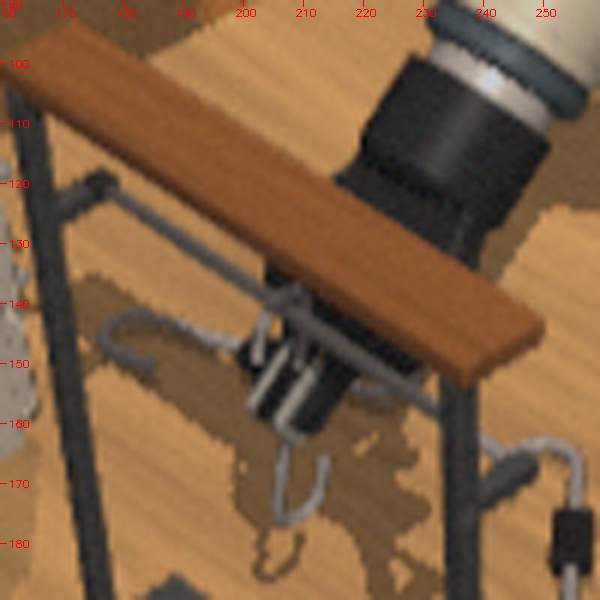

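Emit:
drive_tool(
  rows=[-5,0,-3.5,0,0,0,0,-10,0,-7,0,0,0,0,-15,0,-10.5,0,0,0,0,-20,0,-14,0,0,0,0,-25,0,-17.5,0,0,0,0,-30,0,-21.5,0,0,0,0,-30,0,-21.5,0,0,0,0],
)

```text
clock: 4.28
eef_pos: [565.3, -229.3, 255.5]
tcp_rot: [-3.137, 0.697, -0.014]
contact_force: [-0.1, 0.6, -1.1]
opening: 0.113
```

```bash
python3 - <<'E'
from h import *
st(); snap('d')
a=cv2.imread('pics/scene_d.png')
crop('s',a,160,90,260,190,6,'pics/g1.png')
E
```

```text
t 4.28 grasp pt [ 550.8 -229.1  267.7] x [ 0.767 -0.011 -0.642] y [-0.016 -1.    -0.003] F [-0.09  0.56 -1.06] open 0.113 q [-0.64  0.11  2.23  1.49  0.47 -0.34]
```

View pics/g1.png

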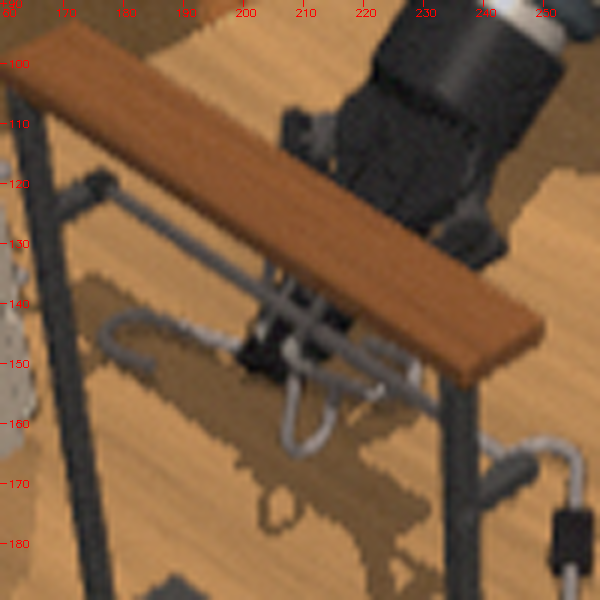

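Emit:
drive_tool(
  rows=[-10,0,8.5,0,0,0,0,-20,0,17,0,0,0,0,-31,0,26,0,0,0,0,-46,0,38.5,0,0,0,0,-61,0,51,0,0,0,0,-77,0,64.5,0,0,0,0,-77,0,64.5,0,0,0,0,-77,0,64.5,0,0,0,0],
)

```text
clock: 5.38
eef_pos: [464.9, -228.0, 255.1]
tcp_rot: [-3.137, 0.697, -0.015]
contact_force: [0.0, -0.2, -0.7]
opening: 0.109
```

```bash
python3 - <<'E'
from h import *
st(); snap('e')
a=cv2.imread('pics/scene_e.png')
crop('s',a,180,80,280,180,6,'pics/g2.png')
b=cv2.imread('pics/top_e.png')
crop('s',b,260,160,360,240,6,'pics/g3.png')
s,p,c=now(); g=p-c.apply([19,0,0])
m=g+[2,0,-7.7]
for n in P:
  for nm,o in dict(bottom=[0,0,-64.7],tip=[-16.4,0,-40.4],top=[0,0,64.7],utip=[16.4,0,40.4]).items():print(n,nm,np.round(proj(n,m+o),1))
E
```

```text
t 5.38 grasp pt [ 450.3 -227.7  267.3] x [ 0.767 -0.011 -0.642] y [-0.017 -1.    -0.003] F [ 0.03 -0.17 -0.74] open 0.109 q [-0.84 -0.02  2.36  1.4   0.61 -0.4 ]
scene bottom [237.3 146.6]
scene tip [241.2 137.3]
scene top [236.4 109.3]
scene utip [232.2 119.3]
top bottom [308.4 221.3]
top tip [309.7 225.1]
top top [312.8 214.9]
top utip [311.3 211. ]
```

View pics/g2.png

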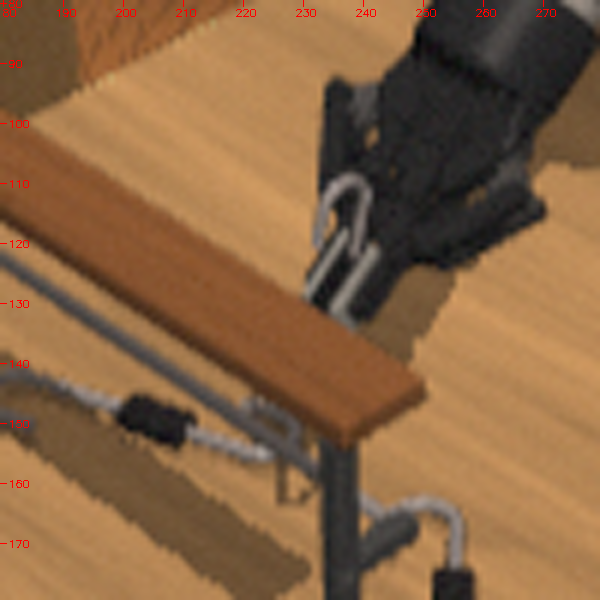

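View pics/g3.png

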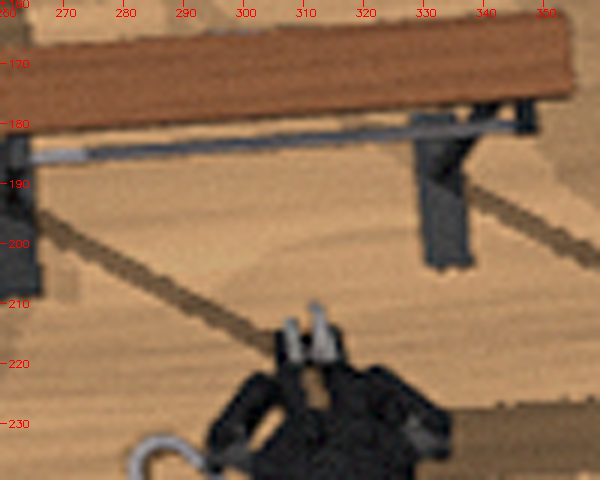

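```bash
python3 - <<'E'
from h import *
plan([450,130,285],best(54.6,12.4),1,0)
E
```

```text
shift [ -16.4 -360.    -3.5] turn [-10.  -14.6  -8.9] dist 360.4 ang 19.8
[np.float64(-16.4), np.float64(-360.0), np.float64(-3.5), np.float64(-10.0), np.float64(-14.6), np.float64(-8.9), 0]
```

Emit:
drive_tool(
  rows=[-2,-20,0,-0.5,-0.8,-0.5,0,-4,-60,0,-1.5,-2.2,-1.4,0,-6,-105,-1,-2.7,-4,-2.4,0,-8,-155,-1.5,-4,-6,-3.6,0,-10,-205,-2,-5.4,-7.9,-4.8,0,-12,-255,-2.5,-6.8,-9.9,-6,0,-14,-300,-3,-8.2,-12,-7.3,0,-16,-340,-3.5,-9.5,-14,-8.5,0,-16.4,-360,-3.5,-10,-14.6,-8.9,0,-16.4,-360,-3.5,-10,-14.6,-8.9,0],
)

```text
clock: 6.72
eef_pos: [461.0, 134.9, 270.0]
tcp_rot: [3.141, 0.953, 0.218]
contact_force: [0.3, -1.0, -0.6]
opening: 0.111
```

```bash
python3 - <<'E'
from h import *
st()
plan([706,213.5,200],best(54.6,12.4),1,0)
E
```

```text
t 6.72 grasp pt [450.3 132.5 285.5] x [ 0.566  0.126 -0.815] y [ 0.217 -0.976  0.001] F [ 0.26 -0.97 -0.56] open 0.111 q [ 0.33 -0.2   2.3  -0.15  0.43  1.79]
shift [ 224.5  -23.4 -168.2] turn [ 0.1 -0.   0.1] dist 281.5 ang 0.2
[np.float64(224.5), np.float64(-23.4), np.float64(-168.2), np.float64(0.1), np.float64(-0.0), np.float64(0.1), 0]
```

Emit:
drive_tool(
  rows=[14,-1.5,-10,0,0,0,0,40,-4,-30,0,0,0,0,70,-7,-52,0,0,0,0,100,-10,-75,0,0,0,0,130,-13.5,-98,0,0,0,0,160,-17,-120,0,0,0,0,190,-20,-142,0,0,0,0,215,-22.5,-161,0,0,0,0,224.5,-23.4,-168,0,0,0,0,224.5,-23.4,-168,0,0,0,0],
)

```text
clock: 7.98
eef_pos: [716.3, 216.1, 183.6]
tcp_rot: [3.141, 0.954, 0.219]
contact_force: [-0.9, 0.1, -0.6]
opening: 0.11
```

```bash
python3 - <<'E'
from h import *
st(); snap('f')
a=cv2.imread('pics/scene_f.png')
crop('s',a,260,210,380,330,5,'pics/i1.png')
b=cv2.imread('pics/top_f.png')
crop('s',b,130,130,250,240,5,'pics/i2.png')
s,p,c=now(); g=p-c.apply([19,0,0]);ex=np.array([.977,.215,0])
for n in P:
  for nm,o in dict(bottom=[-13,-71],tip=[-26,-43],top=[13,55],utip=[26,27]).items():print(n,nm,np.round(proj(n,g+ex*o[0]+[0,0,o[1]]),1))
E
```

```text
t 7.97 grasp pt [705.6 213.8 199.1] x [ 0.565  0.126 -0.816] y [ 0.218 -0.976  0.001] F [-0.93  0.12 -0.63] open 0.11 q [ 0.32  0.37  1.89 -0.21  0.27  1.86]
scene bottom [299.6 305.7]
scene tip [303.2 294.6]
scene top [298.3 282.2]
scene utip [294.4 294.5]
top bottom [175.9 167.5]
top tip [175.5 168.8]
top top [167.3 150.1]
top utip [167.8 149. ]
```

View pics/i1.png

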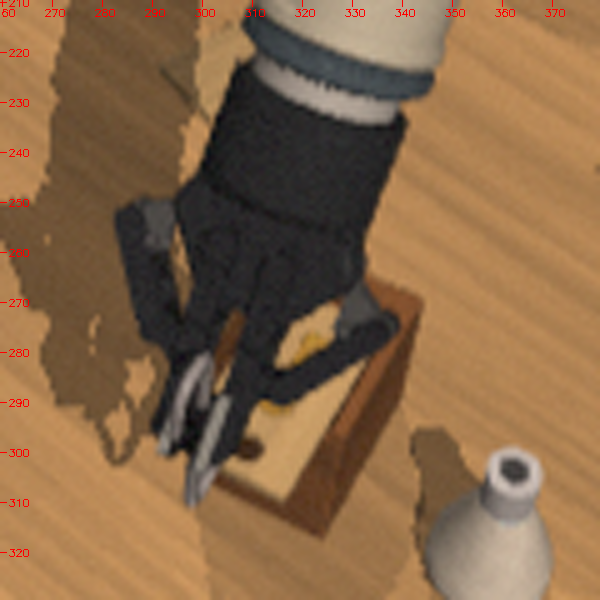

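View pics/i2.png

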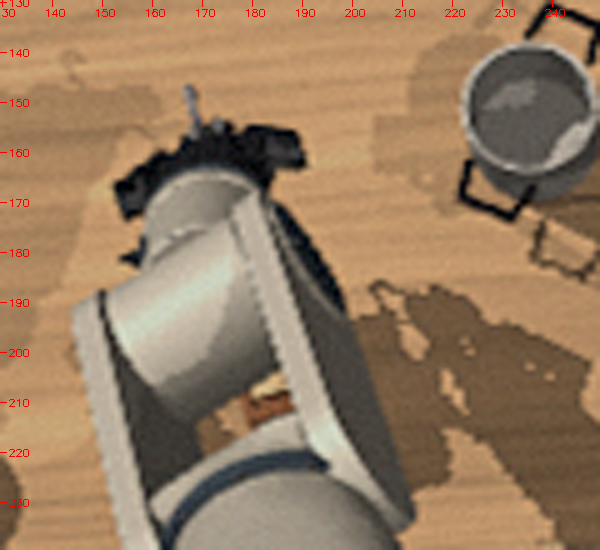

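```bash
python3 - <<'E'
from h import *
a=cv2.imread('pics/scene_f.png')
s,p,c=now(); g=p-c.apply([19,0,0]);ex=np.array([.977,.215,0]);ey=np.array([-.215,.977,0])
P0=np.array(proj('scene',g))
for v in(ex,ey,[0,0,1]):print(np.round((np.array(proj('scene',g+10*np.array(v)))-P0),2))
x0,y0,S=280,268,12
b=cv2.resize(a[y0:y0+48,x0:x0+50],None,fx=S,fy=S,interpolation=cv2.INTER_CUBIC)
pts=[]
th=np.radians(np.arange(0,181,15))
# centre line in (v,along) rel grasp
cl=[(26,27)]+[(13+13*np.cos(t),42+13*np.sin(t)) for t in th]+[(-13-13*np.cos(t)+0,-58-13*np.sin(t)) for t in np.pi-th[::-1]][::1]
lo=[(0,-58)]+[(-13+13*np.cos(t),-58-13*np.sin(t)) for t in th]+[(-26,-43)]
cl=[(26,27)]+[(13+13*np.cos(t),42+13*np.sin(t)) for t in th]+lo
q=[np.array(proj('scene',g+ex*v+[0,0,z])) for v,z in cl]
q=np.array([((u-x0+.5)*S,(w-y0+.5)*S) for u,w in q]).astype(int)
cv2.imwrite('pics/j0.png',b.copy())
cv2.polylines(b,[q],False,(0,0,255),1)
cv2.imwrite('pics/j1.png',b)
E
```

```text
[-2.18  3.46]
[4.17 2.1 ]
[ 0.34 -2.61]
```

View pics/j1.png

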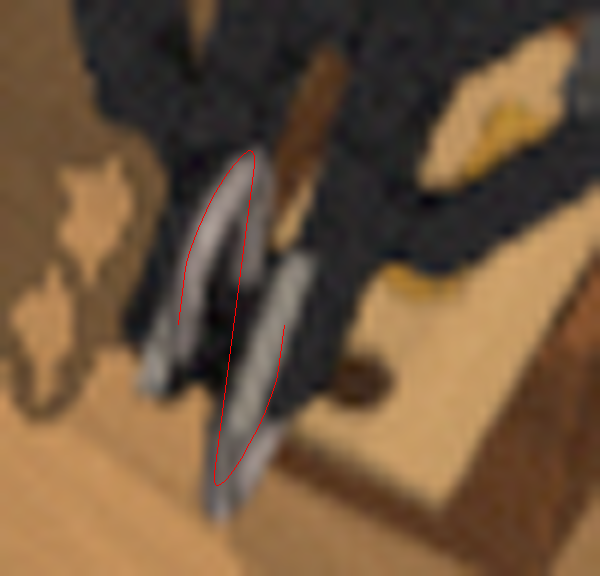

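```bash
python3 - <<'E'
from h import *
plan([705.8,213.6,121],best(54.6,12.4),1,0)
s,p,c=now();print(c.inv().apply([-.977*35,-.215*35,0]).round(1))
E
```

```text
shift [64.7 -0.1 44.8] turn [0.2 0.  0.1] dist 78.7 ang 0.2
[np.float64(64.7), np.float64(-0.1), np.float64(44.8), np.float64(0.2), np.float64(0.0), np.float64(0.1), 0]
[-20.3  -0.1  28.6]
```

Emit:
drive_tool(
  rows=[8,0,5.5,0,0,0,0,18,0,12.5,0,0,0,0,30,0,21,0,0,0,0,42,0,29,0,0,0,0,54,0,37.5,0,0,0,0,61,0,42.5,0,0,0,0,64.7,0,44.8,0,0,0,0,64.7,0,44.8,0,0,0,0],
)

```text
clock: 9.07
eef_pos: [716.2, 215.8, 104.9]
tcp_rot: [3.14, 0.955, 0.219]
contact_force: [0.3, -1.1, -1.1]
opening: 0.11
```

```bash
python3 - <<'E'
from h import *
st(); snap('g')
a=cv2.imread('pics/scene_g.png')
s,p,c=now(); g=p-c.apply([19,0,0]);ex=np.array([.977,.215,0])
th=np.radians(np.arange(0,181,15))
lo=[(0,-58)]+[(-13+13*np.cos(t),-58-13*np.sin(t)) for t in th]+[(-26,-43)]
cl=[(26,27)]+[(13+13*np.cos(t),42+13*np.sin(t)) for t in th]+lo
x0,y0,S=270,270,10
b=cv2.resize(a[y0:y0+60,x0:x0+60],None,fx=S,fy=S,interpolation=cv2.INTER_CUBIC)
for v,z in cl[::3]+[cl[-1]]:
    u,w=proj('scene',g+ex*v+[0,0,z]); cv2.circle(b,(int((u-x0+.5)*S),int((w-y0+.5)*S)),2,(0,0,255),-1)
for X in([646.2,200.5,95],):
    u,w=proj('scene',X); cv2.circle(b,(int((u-x0+.5)*S),int((w-y0+.5)*S)),3,(0,255,0),-1)
cv2.imwrite('pics/k1.png',b)
plan([671.6,206.0,121],best(54.6,12.4),1,0)
E
```

```text
t 9.07 grasp pt [705.4 213.4 120.4] x [ 0.564  0.125 -0.816] y [ 0.218 -0.976  0.001] F [ 0.26 -1.08 -1.08] open 0.11 q [ 0.32  0.49  1.93 -0.49  0.12  2.14]
shift [-20.1  -0.1  28.8] turn [0.2 0.  0.1] dist 35.1 ang 0.2
[np.float64(-20.1), np.float64(-0.1), np.float64(28.8), np.float64(0.2), np.float64(0.0), np.float64(0.1), 0]
```

View pics/k1.png

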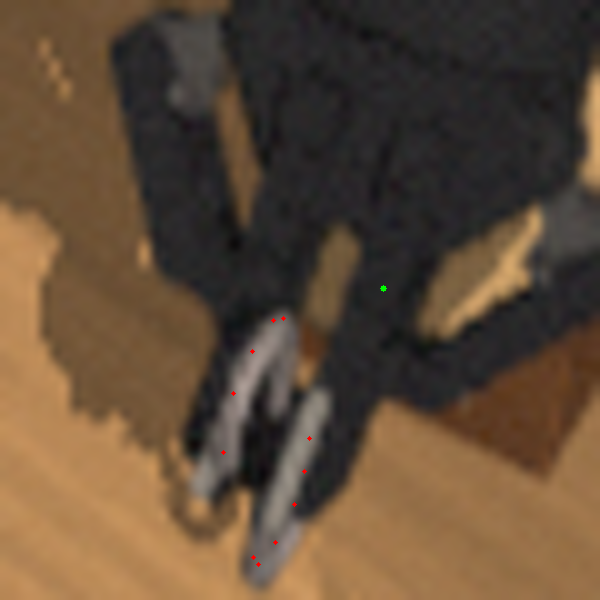

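Emit:
drive_tool(
  rows=[-3,0,4,0,0,0,0,-6,0,8.5,0,0,0,0,-9,0,13,0,0,0,0,-12,0,17,0,0,0,0,-15,0,21.5,0,0,0,0,-18,0,26,0,0,0,0,-20,0,28.8,0,0,0,0,-20,0,28.8,0,0,0,0],
)

```text
clock: 10.18
eef_pos: [682.2, 208.3, 105.4]
tcp_rot: [3.141, 0.953, 0.219]
contact_force: [0.2, 0.0, -0.4]
opening: 0.109
```

```bash
python3 - <<'E'
from h import *
st(); snap('h')
for n,x0,y0 in(('scene',280,250),('top',150,160)):
    a=cv2.imread(f'pics/{n}_h.png')
    crop('s',a,x0,y0,x0+60,y0+60,9,f'pics/l_{n}.png')
    print(n,proj(n,[646.2,200.5,95]))
s,p,c=now();print(c.inv().apply([0,0,10]).round(2))
E
```

```text
t 10.18 grasp pt [671.4 205.9 120.9] x [ 0.565  0.126 -0.815] y [ 0.218 -0.976  0.001] F [ 0.22  0.   -0.39] open 0.109 q [ 0.32  0.45  2.   -0.72  0.09  2.37]
scene (np.float64(307.81121911835055), np.float64(298.3854219947974))
top (np.float64(180.86946250147065), np.float64(182.0858103166158))
[-8.15  0.   -5.79]
```

View pics/l_scene.png

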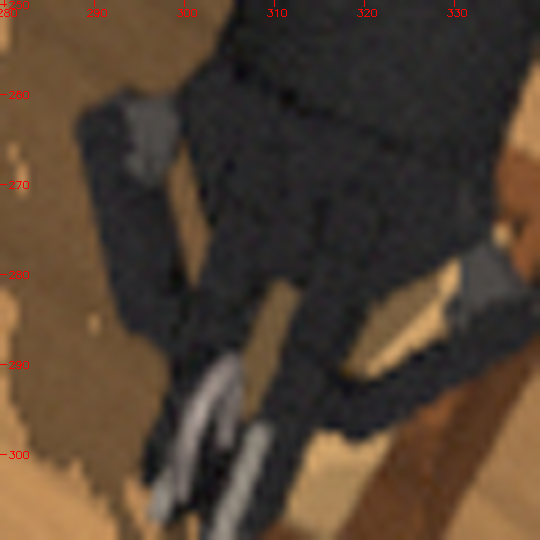

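Emit:
drive_tool(
  rows=[-2.5,0,-1.7,0,0,0,0,-5,0,-3.5,0,0,0,0,-7.5,0,-5.3,0,0,0,0,-10,0,-7.1,0,0,0,0,-12.5,0,-8.9,0,0,0,0,-15,0,-10.7,0,0,0,0,-18,0,-12.8,0,0,0,0,-18,0,-12.8,0,0,0,0],
)

```text
clock: 11.28
eef_pos: [682.8, 208.5, 128.1]
tcp_rot: [3.141, 0.952, 0.219]
contact_force: [-0.2, 0.3, -0.2]
opening: 0.109
```

```bash
python3 - <<'E'
from h import *
st(); snap('i')
for n,x0,y0 in(('scene',280,250),('top',150,160)):
    a=cv2.imread(f'pics/{n}_i.png')
    crop('s',a,x0,y0,x0+70,y0+70,8,f'pics/m_{n}.png')
E
```

```text
t 11.28 grasp pt [672.  206.1 143.6] x [ 0.566  0.126 -0.815] y [ 0.218 -0.976  0.   ] F [-0.17  0.28 -0.24] open 0.109 q [ 0.32  0.41  1.99 -0.48  0.13  2.13]
```

View pics/m_scene.png

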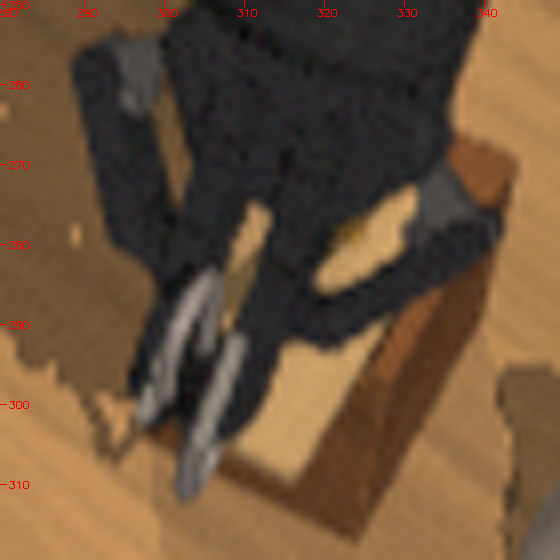

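View pics/m_top.png

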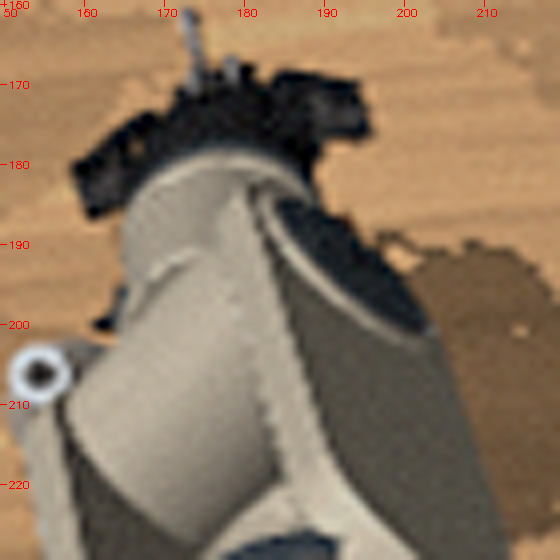

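Emit:
drive_tool(
  rows=[-5.7,0,-4.1,0,0,0,0,-11.4,0,-8.1,0,0,0,0,-18.2,0,-12.7,0,0,0,0,-25.2,0,-16.8,0,0,0,0,-32.4,0,-20.5,0,0,0,0,-39.7,0,-23.8,0,0,0,0,-47,0,-26.5,0,0,0,0,-54.4,0,-28.8,0,0,0,0,-54.4,0,-28.8,0,0,0,0],
)

```text
clock: 12.5
eef_pos: [674.9, 206.7, 189.6]
tcp_rot: [3.141, 0.952, 0.219]
contact_force: [-0.1, -0.0, -0.5]
opening: 0.108
```

```bash
python3 - <<'E'
from h import *
st(); snap('j')
for n,x0,y0 in(('scene',270,210),('top',140,150)):
    a=cv2.imread(f'pics/{n}_j.png')
    crop('s',a,x0,y0,x0+110,y0+110,5.4,f'pics/n_{n}.png')
E
```

```text
t 12.5 grasp pt [664.1 204.3 205.1] x [ 0.566  0.126 -0.814] y [ 0.218 -0.976  0.   ] F [-0.11 -0.03 -0.53] open 0.108 q [ 0.32  0.31  1.98 -0.25  0.25  1.9 ]
```

View pics/n_scene.png

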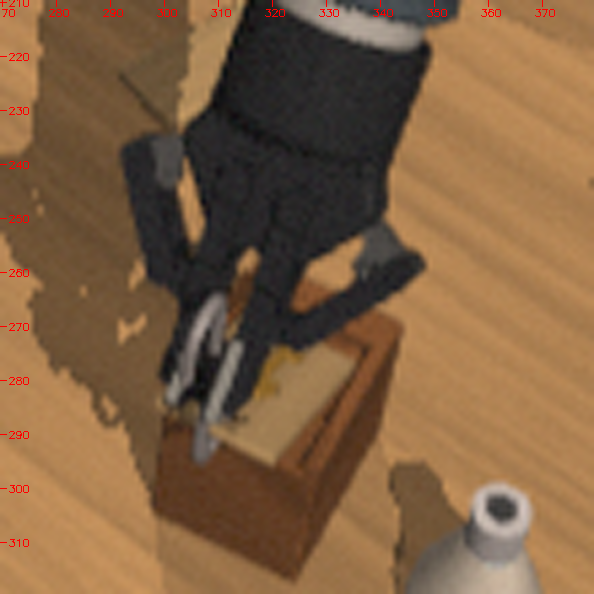

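View pics/n_top.png

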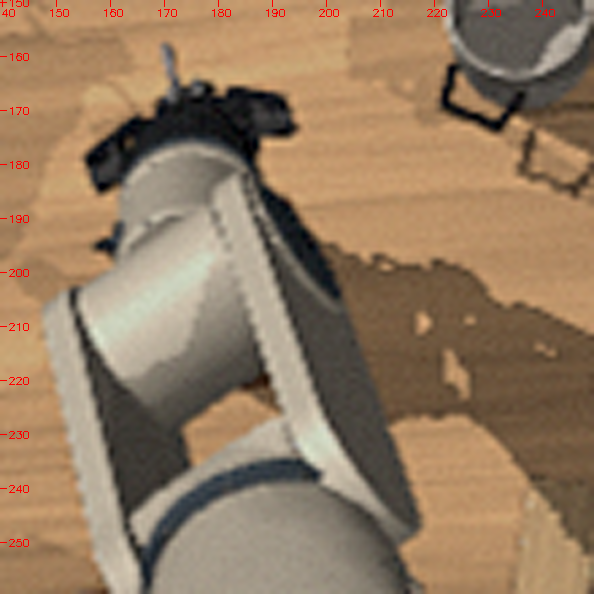

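Emit:
drive_tool(
  rows=[-7.3,0,-1.6,0,0,0,0,-14.4,0,-2.9,0,0,0,0,-24.1,0,-3.6,0,0,0,0,-33.3,0,-3.2,0,0,0,0,-43.1,0,-1.5,0,0,0,0,-51.9,0,1.7,0,0,0,0,-61.2,0,7.4,0,0,0,0,-68.4,0,15.1,0,0,0,0,-68.4,0,15.1,0,0,0,0],
)

```text
clock: 13.72
eef_pos: [623.1, 195.1, 235.7]
tcp_rot: [3.141, 0.953, 0.219]
contact_force: [1.1, -0.1, -1.4]
opening: 0.108
```

```bash
python3 - <<'E'
from h import *
st(); snap('k')
for n,x0,y0 in(('scene',270,210),):
    a=cv2.imread(f'pics/{n}_k.png')
    crop('s',a,x0,y0,x0+110,y0+110,5.4,f'pics/o_{n}.png')
E
```

```text
t 13.72 grasp pt [612.3 192.7 251.2] x [ 0.565  0.126 -0.815] y [ 0.218 -0.976  0.   ] F [ 1.13 -0.13 -1.42] open 0.108 q [ 0.34  0.16  2.04 -0.21  0.33  1.87]
```

View pics/o_scene.png

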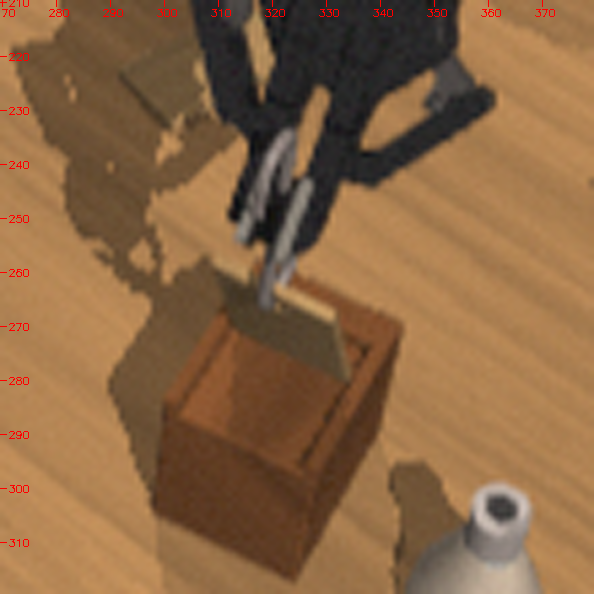

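Emit:
drive_tool(
  rows=[-3,0,-2,0,0,0,0,-8,0,-5.7,0,0,0,0,-15,0,-10.7,0,0,0,0,-23,0,-16.4,0,0,0,0,-32,0,-22.8,0,0,0,0,-41,0,-29.2,0,0,0,0,-49,0,-34.9,0,0,0,0,-56,0,-39.9,0,0,0,0,-61,0,-43.4,0,0,0,0,-64,0,-45.5,0,0,0,0],
)

```text
clock: 15.08
eef_pos: [623.9, 195.4, 314.6]
tcp_rot: [3.141, 0.953, 0.219]
contact_force: [-0.3, 0.2, -0.5]
opening: 0.111
```

```bash
python3 - <<'E'
from h import *
st(); snap('l')
a=cv2.imread(f'pics/scene_l.png')
crop('s',a,270,180,390,290,5.4,f'pics/p.png')
plan([450,130,325],best(54.6,5),1,0)
plan([450,130,325],best(40,-1),1,0)
E
```

```text
t 15.07 grasp pt [613.2 193.  330.1] x [ 0.566  0.126 -0.815] y [ 0.218 -0.976  0.   ] F [-0.28  0.24 -0.48] open 0.111 q [ 0.34  0.06  1.96 -0.14  0.51  1.79]
shift [-96.3  27.4 144.2] turn [ 6.2 -0.   4.4] dist 175.5 ang 7.6
[np.float64(-96.3), np.float64(27.4), np.float64(144.2), np.float64(6.2), np.float64(-0.0), np.float64(4.4), 0]
shift [-97.   29.4 139.6] turn [10.  14.5  9.2] dist 172.6 ang 19.9
[np.float64(-97.0), np.float64(29.4), np.float64(139.6), np.float64(10.0), np.float64(14.5), np.float64(9.2), 0]
```

View pics/p.png

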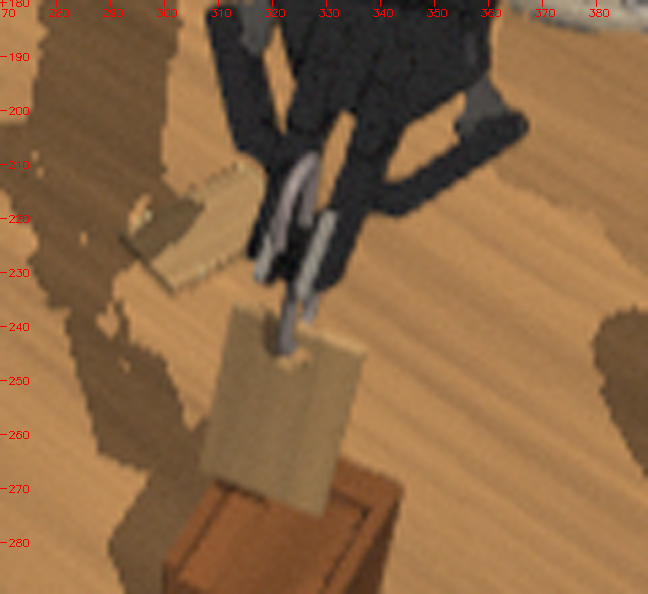

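Emit:
drive_tool(
  rows=[-4,1,6,0.4,0.6,0.4,0,-13,4,19,1.4,2,1.2,0,-25,7.5,36,2.6,3.8,2.4,0,-39,12,56,4,5.8,3.7,0,-53,16,76,5.5,8,5,0,-67,20,96,6.9,10,6.4,0,-79,24,113,8.1,11.8,7.5,0,-88,27,127,9.1,13.2,8.4,0,-94,28.5,136,9.7,14,8.9,0,-97,29.4,139.6,10,14.5,9.2,0],
)

```text
clock: 16.42
eef_pos: [463.5, 128.7, 313.6]
tcp_rot: [-3.141, 0.701, -0.015]
contact_force: [0.2, 0.1, -1.6]
opening: 0.11
```

```bash
python3 - <<'E'
from h import *
st()
plan([449,-228.5,268],best(40,-1),1,0)
E
```

```text
t 16.43 grasp pt [449.  128.9 325.8] x [ 0.764 -0.011 -0.645] y [-0.015 -1.    -0.   ] F [ 0.25  0.14 -1.55] open 0.11 q [ 0.58 -0.27  2.39 -1.09  0.5   3.02]
shift [ 41.3 357.4  40.7] turn [0.1 0.1 0.1] dist 362.1 ang 0.2
[np.float64(41.3), np.float64(357.4), np.float64(40.7), np.float64(0.1), np.float64(0.1), np.float64(0.1), 0]
```

Emit:
drive_tool(
  rows=[0,5,0,0,0,0,0,1,15,1,0,0,0,0,3,32,3,0,0,0,0,6,52,6,0,0,0,0,9,76,9,0,0,0,0,12,102,12,0,0,0,0,15,128,15,0,0,0,0,18,154,18,0,0,0,0,21,180,21,0,0,0,0,24,206,24,0,0,0,0],
)

```text
clock: 17.68
eef_pos: [451.9, -16.2, 273.1]
tcp_rot: [-3.14, 0.764, -0.012]
contact_force: [0.7, 0.4, -1.1]
opening: 0.108
```

```bash
python3 - <<'E'
from h import *
st()
plan([449,-228.5,268],best(40,-1),1,0)
E
```

```text
t 17.68 grasp pt [438.2 -16.  286.2] x [ 0.722 -0.008 -0.692] y [-0.013 -1.    -0.001] F [ 0.66  0.43 -1.05] open 0.108 q [-0.07 -0.31  2.47  0.25  0.18  1.28]
shift [ 22.2 212.4   2.3] turn [0.1 3.8 0.2] dist 213.6 ang 3.8
[np.float64(22.2), np.float64(212.4), np.float64(2.3), np.float64(0.1), np.float64(3.8), np.float64(0.2), 0]
```

Emit:
drive_tool(
  rows=[1,15,0,0,0,0,0,4,35,0,0,0.5,0,0,7,58,1,0,1,0,0,10,82,1,0,1.6,0,0,13,107,1,0,2.2,0,0,15,132,1.5,0,2.8,0,0,18,157,2,0,3.3,0,0,20,180,2,0,3.8,0,0,21,199,2,0,3.8,0,0,22,212.4,2.3,0,3.8,0,0],
)

```text
clock: 18.92
eef_pos: [462.8, -231.2, 255.7]
tcp_rot: [3.141, 0.698, -0.016]
contact_force: [0.1, 0.9, -0.6]
opening: 0.111
```

Emit:
drive_tool(
  rows=[0,0,0,0,0,0,0,0,0,0,0,0,0,0,0,0,0,0,0,0,0,0,0,0,0,0,0,0],
)

```text
clock: 19.42
eef_pos: [462.9, -230.7, 255.7]
tcp_rot: [3.141, 0.698, -0.016]
contact_force: [-0.3, -0.1, -1.2]
opening: 0.106
```

```bash
python3 - <<'E'
from h import *
st(); snap('m')
a=cv2.imread(f'pics/scene_m.png')
crop('s',a,180,80,290,190,5.4,f'pics/q.png')
plan([449,-229,268],best(40,-1),1,0)
plan([550.8,-229,268.3],best(40,-1),1,0)
s,p,c=now(); g=p-c.apply([19,0,0]); m=g+[2,0,-7.7]
for nm,o in dict(bottom=[0,0,-64.7],tip=[-16.4,0,-40.4],top=[0,0,64.7],utip=[16.4,0,40.4]).items():print(nm,np.round(proj('scene',m+o),1))
E
```

```text
t 19.43 grasp pt [ 448.3 -230.4  268. ] x [ 0.766 -0.012 -0.643] y [-0.015 -1.     0.   ] F [-0.29 -0.12 -1.24] open 0.106 q [-0.85 -0.02  2.36  1.39  0.62 -0.4 ]
shift [ 0.5 -1.6 -0.4] turn [ 0.1 -0.   0.1] dist 1.7 ang 0.1
[np.float64(0.5), np.float64(-1.6), np.float64(-0.4), np.float64(0.1), np.float64(-0.0), np.float64(0.1), 0]
shift [ 78.3  -3.2 -66. ] turn [ 0.1 -0.   0.1] dist 102.4 ang 0.1
[np.float64(78.3), np.float64(-3.2), np.float64(-66.0), np.float64(0.1), np.float64(-0.0), np.float64(0.1), 0]
bottom [237.1 145.5]
tip [241.  136.3]
top [236.2 108.2]
utip [232.  118.2]
```

View pics/q.png

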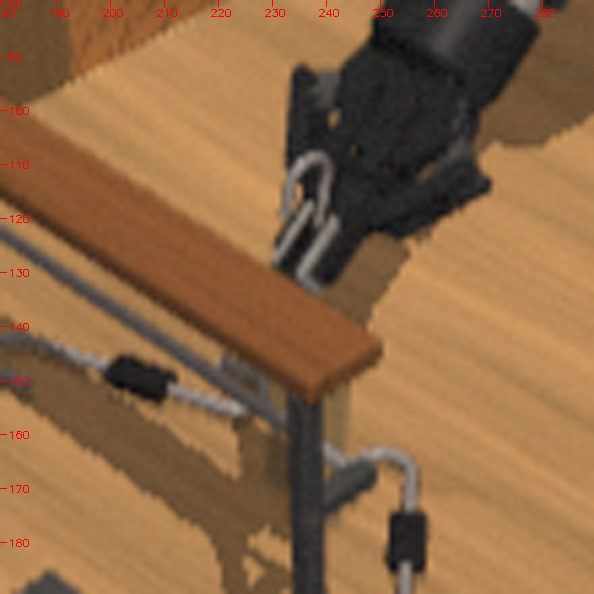

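Emit:
drive_tool(
  rows=[3,0,-2.5,0,0,0,0,9,-0.5,-7.5,0,0,0,0,18,-1,-15,0,0,0,0,28,-1,-23.5,0,0,0,0,39,-1.5,-33,0,0,0,0,50,-2,-42,0,0,0,0,60,-2.5,-50.5,0,0,0,0,69,-3,-58,0,0,0,0,75,-3,-63,0,0,0,0,78.3,-3.2,-66,0,0,0,0],
)

```text
clock: 20.78
eef_pos: [565.8, -229.2, 255.9]
tcp_rot: [3.141, 0.698, -0.016]
contact_force: [0.6, 0.7, -1.0]
opening: 0.112
```

Emit:
drive_tool(
  rows=[0,0,0,0,0,0,0,0,0,0,0,0,0,0,0,0,0,0,0,0,0],
)

```text
clock: 21.15
eef_pos: [565.5, -229.3, 255.9]
tcp_rot: [3.141, 0.698, -0.016]
contact_force: [0.6, -0.3, -1.4]
opening: 0.109
```

```bash
python3 - <<'E'
from h import *
st(); snap('n')
a=cv2.imread(f'pics/scene_n.png')
crop('s',a,160,90,270,200,5.4,f'pics/s.png')
b=cv2.imread(f'pics/top_n.png')
crop('s',b,260,150,350,220,6,f'pics/s2.png')
plan([550.8,-229,268.3],best(40,-1),1,0)
plan([559.8,-229,231.0],best(40,-1),1,0)
E
```

```text
t 21.15 grasp pt [ 550.9 -229.1  268.1] x [ 0.766 -0.012 -0.643] y [-0.016 -1.     0.   ] F [ 0.61 -0.3  -1.39] open 0.109 q [-0.64  0.1   2.23  1.48  0.47 -0.34]
shift [-0.2 -0.1  0.1] turn [ 0.1 -0.   0.1] dist 0.3 ang 0.1
[np.float64(-0.2), np.float64(-0.1), np.float64(0.1), np.float64(0.1), np.float64(-0.0), np.float64(0.1), 0]
shift [30.6 -0.2 22.9] turn [ 0.1 -0.   0.1] dist 38.2 ang 0.1
[np.float64(30.6), np.float64(-0.2), np.float64(22.9), np.float64(0.1), np.float64(-0.0), np.float64(0.1), 0]
```

View pics/s.png

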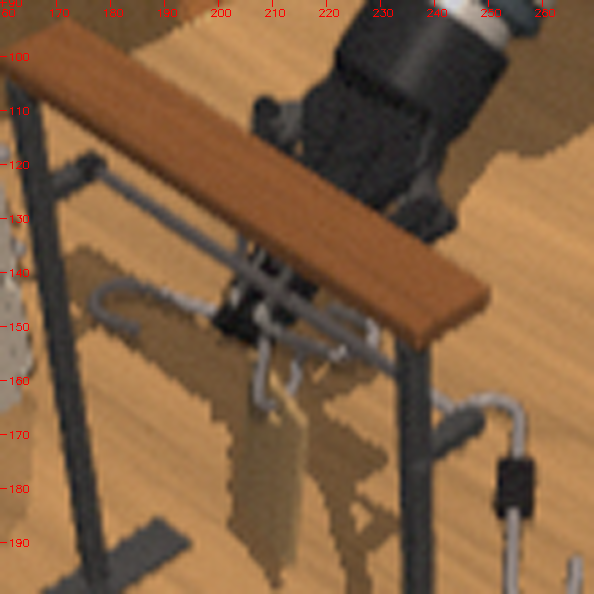

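View pics/s2.png

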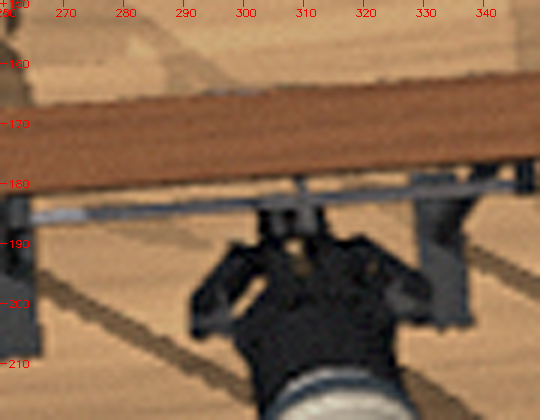

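Hook upper end is over/behind the bar (scene ~ (205,135)), plate hangs at (210,180). Lower along the shank.

Emit:
drive_tool(
  rows=[4,0,3,0,0,0,0,8,0,6,0,0,0,0,12,0,9,0,0,0,0,16,0,12,0,0,0,0,20,0,15,0,0,0,0,24,0,18,0,0,0,0,27.5,0,20.6,0,0,0,0,30,0,22.5,0,0,0,0,30,0,22.5,0,0,0,0],
)

```text
clock: 22.38
eef_pos: [574.1, -229.5, 219.3]
tcp_rot: [3.141, 0.698, -0.016]
contact_force: [-0.9, -0.0, -0.6]
opening: 0.111
```

```bash
python3 - <<'E'
from h import *
st(); snap('o')
a=cv2.imread(f'pics/scene_o.png')
crop('s',a,160,90,270,220,4.5,f'pics/u.png')
s,p,c=now();print(c.inv().apply([0,0,-1]).round(2))
E
```

```text
t 22.38 grasp pt [ 559.6 -229.2  231.5] x [ 0.766 -0.012 -0.643] y [-0.016 -1.     0.   ] F [-0.93 -0.05 -0.59] open 0.111 q [-0.63  0.19  2.24  1.69  0.46 -0.56]
[ 0.64 -0.    0.77]
```

View pics/u.png

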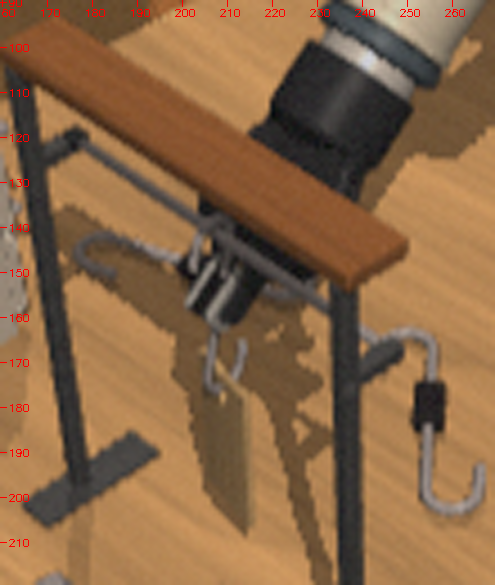

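Emit:
drive_tool(
  rows=[0.3,0,0.4,0,0,0,0,0.6,0,0.8,0,0,0,0,0.6,0,0.8,0,0,0,0,0.6,0,0.8,0,0,0,0],
)

```text
clock: 22.98
eef_pos: [574.3, -229.5, 218.9]
tcp_rot: [3.141, 0.697, -0.016]
contact_force: [-0.4, 0.9, 2.7]
opening: 0.108
```

```bash
python3 - <<'E'
from h import *
st()
E
```

```text
t 22.98 grasp pt [ 559.7 -229.3  231.1] x [ 0.766 -0.012 -0.642] y [-0.016 -1.     0.001] F [-0.45  0.88  2.71] open 0.108 q [-0.63  0.19  2.24  1.7   0.46 -0.57]
```

Emit:
drive_tool(
  rows=[0,0,0,0,0,0,12,0,0,0,0,0,0,14,0,0,0,0,0,0,17,0,0,0,0,0,0,22,0,0,0,0,0,0,30,0,0,0,0,0,0,40,0,0,0,0,0,0,50,0,0,0,0,0,0,60,0,0,0,0,0,0,60],
  newtons=20,
)

```text
clock: 24.1
eef_pos: [574.3, -229.5, 218.9]
tcp_rot: [3.141, 0.697, -0.016]
contact_force: [-0.2, 0.4, 0.5]
opening: 0.601
```

```bash
python3 - <<'E'
from h import *
st(); snap('p')
a=cv2.imread(f'pics/scene_p.png')
crop('s',a,160,90,270,220,4.5,f'pics/v.png')
b=cv2.imread(f'pics/top_p.png')
crop('s',b,260,150,350,220,6,f'pics/v2.png')
E
```

```text
t 24.1 grasp pt [ 559.7 -229.3  231.1] x [ 0.766 -0.012 -0.642] y [-0.016 -1.     0.001] F [-0.21  0.37  0.51] open 0.601 q [-0.63  0.19  2.24  1.7   0.46 -0.57]
```

View pics/v.png

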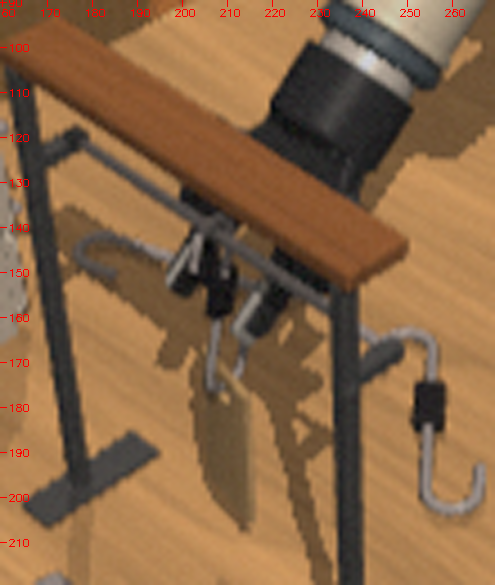

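View pics/v2.png

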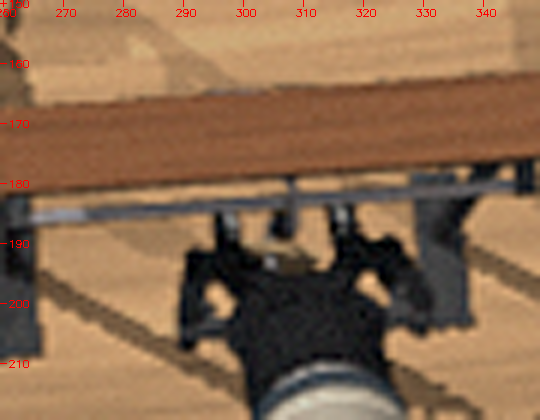

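Emit:
drive_tool(
  rows=[-5,0,0,0,0,0,60,-12,0,0,0,0,0,60,-22,0,0,0,0,0,60,-35,0,0,0,0,0,60,-50,0,0,0,0,0,60,-65,0,0,0,0,0,60,-82,0,0,0,0,0,60,-100,0,0,0,0,0,60,-115,0,0,0,0,0,60,-125,0,0,0,0,0,60],
)

```text
clock: 25.45
eef_pos: [477.8, -228.0, 299.9]
tcp_rot: [3.14, 0.697, -0.017]
contact_force: [-0.1, 0.1, -0.6]
opening: 0.598
```

Emit:
drive_tool(
  rows=[0,0,0,0,0,0,60,0,0,0,0,0,0,60,0,0,0,0,0,0,60,0,0,0,0,0,0,60,0,0,0,0,0,0,60,0,0,0,0,0,0,60,0,0,0,0,0,0,60,0,0,0,0,0,0,60],
)

```text
clock: 26.45
eef_pos: [477.8, -228.1, 299.9]
tcp_rot: [3.14, 0.697, -0.017]
contact_force: [-0.6, -0.1, 0.8]
opening: 0.602
```

```bash
python3 - <<'E'
from h import *
st()
A=[]
for k in range(4):
    A.append(cv2.cvtColor(grab_frame('scene'),cv2.COLOR_RGB2BGR))
t=cv2.cvtColor(grab_frame('top'),cv2.COLOR_RGB2BGR)
A+= [cv2.cvtColor(grab_frame('scene'),cv2.COLOR_RGB2BGR) for _ in range(4)]
print([int(cv2.absdiff(A[0],x)[130:215,190:225].max()) for x in A[1:]])
crop('s',A[-1],160,90,270,220,4.5,'pics/w.png'); crop('s',t,250,150,350,230,6,'pics/w2.png')
cv2.imwrite('pics/final_scene.png',A[-1]);cv2.imwrite('pics/final_top.png',t)
print(onz('scene',207.5,139,287))
E
```

```text
t 26.45 grasp pt [ 463.2 -227.8  312.1] x [ 0.767 -0.013 -0.642] y [-0.016 -1.     0.001] F [-0.58 -0.12  0.83] open 0.602 q [-0.81 -0.09  2.3   1.22  0.62 -0.16]
[17, 19, 21, 17, 15, 15, 18]
[ 561.2 -225.5  287. ]
```

View pics/w.png

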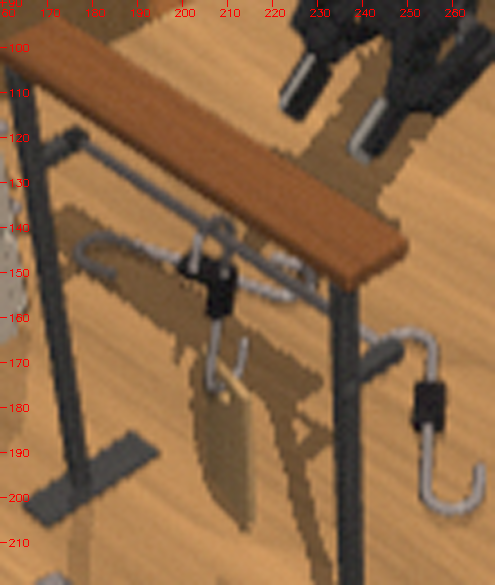

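View pics/w2.png

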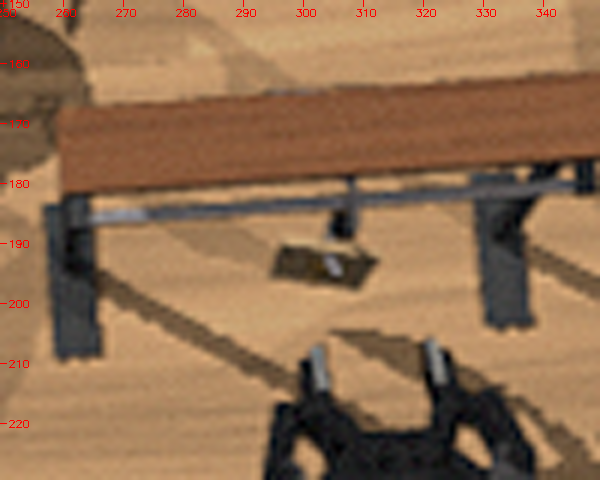

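View pics/final_scene.png

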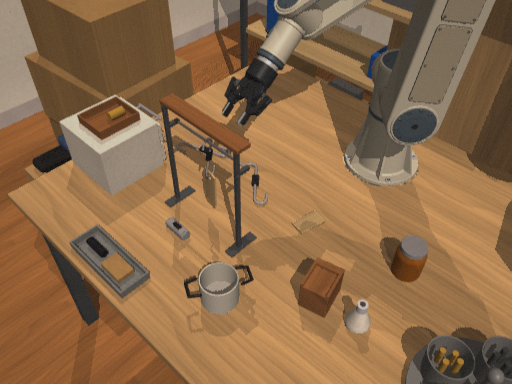

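Emit:
drive_tool(
  rows=[0,0,0,0,0,0,60,0,0,0,0,0,0,60,0,0,0,0,0,0,60,0,0,0,0,0,0,60,0,0,0,0,0,0,60,0,0,0,0,0,0,60,0,0,0,0,0,0,60,0,0,0,0,0,0,60],
)

```text
clock: 27.9
eef_pos: [477.8, -228.0, 299.9]
tcp_rot: [3.14, 0.697, -0.017]
contact_force: [0.5, -0.9, -0.8]
opening: 0.602
```

```bash
python3 - <<'E'
from h import *
from rig import sign_off
st()
a=cv2.imread('pics/final_scene.png');b=cv2.cvtColor(grab_frame('scene'),cv2.COLOR_RGB2BGR)
d=int(cv2.absdiff(a,b)[130:215,190:225].max());print("diff",d)
if d<40: print(sign_off())
E
```

```text
t 27.9 grasp pt [ 463.2 -227.8  312.1] x [ 0.767 -0.013 -0.642] y [-0.016 -1.     0.001] F [ 0.51 -0.91 -0.82] open 0.602 q [-0.81 -0.09  2.3   1.22  0.62 -0.16]
diff 18
the job is handed in; nothing more can be done
None
```

The S-hook is back on the rail's bar with the key plate hanging from it by its hole, and I handed the job in at 27.9 s of the 69 s allowed. `sign_off()` gives no verdict, so I can't confirm the result.

I took the hung hook (the other two look-alikes were lying on the shelf) and pitched it until its shank was upright. I brought its tip up through the hole from below, tipped the plate upright on the rest and lifted it clear. I then carried it back and hung it where the hook had been.

**Last checks:**
- **Hanging:** in the last pictures the hook's upper bend is on the bar near the middle and the plate hangs in the lower bend, clear of the posts and the rest. From above it looks turned about 10° about the vertical.
- **Stillness:** over the last 1.5 s the hook and plate area changed only by image noise.
- **Robot:** the open gripper stands about 125 mm back from the grasp and touches nothing.
- **Bystanders:** by eye, none of the other things had moved.

**Off or unverified:**
- The two cameras disagreed by about 4 mm on the hole's position, so I used a value between them.
- The tip entering the hole was hidden by the fingers. I inferred it from the plate not moving, and saw it only once the plate hung from the hook.
- The last joint read 3.02 rad, equal to its range limit to two decimals, at one point on the way back.
- On the way back the arm also fell up to 39 mm and 4° short of the planned pose near the middle of the path. It was back on the planned pose before the hook reached the rail.

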